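Load the calibrator pan and set its valve to float

ROBOT

A 6-joint arm with a two-finger parallel gripper is mounted at the origin on a cart in front of the work surface, level with it; the furniture and walls round the work are solid. World frame = base frame: x ahead of the robot, y to its left, z up, the work surface at z = 0. Lengths are in m, angles in rad, forces in N, time in s.
With the tool pointing down it reaches from about 0.3 to 0.875 m from the base axis. Payload 6.4 kg.
Tool frame: the origin (TCP) lies at the very end of the fingers, on their centre line; the grasp point (between the pads) lies bot.hold_point_z behind it (bot.hold_point_z is the distance from the TCP to the grasp point, in m); z points along the fingers, y is the line along which they close (so a half turn about z gives the same grasp; the last joint's range is limited). The gripper opens to 85 mm and grips with 20 to 120 N. Pads are 22 mm wide; open, the fingers measure 114 mm over their backs; the gripper's body (76 mm by 85 mm) begins 54 mm behind the grasp point. The pads swing forward as they close: fully open they stand 13 mm farther back than shut.
Start: joints at [-1.482, 0.181, 1.607, -0, 1.354, -0.206], TCP at [0.167, -0.55, 0.231] pointing down, gripper open.
Joint ranges: [-2.99, 2.99], [-0.89, 2.07], [0.3, 2.58], [-1.14, 4.28], [0, 2.63], [-3.12, 3.12]. Speed limits (rad/s): [2.57, 2.57, 3.01, 3.14, 3.14, 3.14].

INTERFACE

Orientations are given as a rotation vector (axis times angle).
In Python, from workcell import bot gives the robot as it stands. The module is installed in compiled form; this text tells all that it offers.
- The arm moves only by the tool send_rows, never from a script. Its argument "commands" is one flat list of numbers, 7 for each row, row after row: the shift along the tool's x, y, z in units of 0.03 m (1.0 is 0.03 m), then the turn, a rotation vector about the tool's x, y, z in units of 2 rad (1.0 is 2 rad), then the gripper command: -1 is fully open, 1 is shut, values between are in proportion. A call has 1 to 5 rows; each row shifts and turns the commanded pose from where the row before left it, along the tool's axes as they then stand; what a row does not reach is not made up. A row lasts 1/12 s, in which the tool goes at most 41.7 mm and 7.16 degrees, less where a joint would pass 70% of its speed; a pose out of reach is approached as far as the arm can. A call with a number of a shift or a turn outside -1 to 1 is refused whole. A call with a gripper value outside its range is refused whole. The fingers move at their own pace and stop on an object; "grip_force" is the grip in N (left out, the last holds). Time passes only in rows, so rows that do not move let the fingers close. It gives the time, the measured TCP pose, the force, the opening and the grip force at its end, in the units of the state.
- bot.sense(): the state, without advancing time (a new reading comes with each control period).
- bot.snapshot(name): name is "scene" or "top" or "wrist"; returns a dict with "image" (480x640x3 uint8, red, green, blue), "fx", "fy", "cx", "cy" (pixels), "position" and "orientation" of the camera in the world; the wrist camera has in their place "mount" (4x4, takes a point from camera to tool coordinates, whose origin is the TCP and whose axes are the flange's). Camera axes: x right, y down, z forward; pixel columns grow to the right and rows downward; lengths in m; the calibration is good to about 2 mm. A picture is of the moment at which its call begins: read the wrist's pose just before it. There is no depth.
- bot.job_done(): hands the job in; it is judged then, once.
The state is a dict: "t": time; "joint_pos": joint angles; "qd": joint speeds; "tau": joint torques, N m; "tool_pos": TCP position; "eef_rot": TCP orientation; "force": force on the tool from outside, world axes, zero at the start; "torque": the same for the moment, N m; "finger_gap": finger opening in m; "gripper_force": force on a finger pad.
Only numpy, scipy, OpenCV 4.12 (cv2) and the standard library are available. Lean on these libraries where they do the work, as an engineer would, in place of code of your own. Each camera call takes 0.05 s, during which the arm holds its last target. There are 200 camera calls.

TASK

Get the load-cell calibrator ready: lower the two loose brass weights into the two empty places of the round pan, without dropping them, so that all seven stand flat on its floor, six packed round one. Then push the red-knobbed hydraulic lever away from you, through its stiff detent, until it drops into the float notch at the green marks and stays there when you let go. Leave the bottle and the beaker where they stand, upright.

Things in the scene. Friction and masses are not known exactly. Their poses are not given: they have to be found in the camera images.
- stand: Calibrator, fixed to the worktop: grey base plate 150 (x) x 340 (y) x 12 mm, yaw within 0.3 rad. Origin: centre of the plate's underside, z up, x away from the robot. The pan sits above a load cell at y = +100 mm, the lever valve (guard rails up to 120 mm high) at y = -100 mm; between them a low blue ram, 51 mm high.
- pan: Round open pan of dark steel, fixed on the load cell at any yaw. Origin: centre of its underside, 42 mm above the worktop. Inner floor at z = 5 mm, rim at 27 mm; inside diameter 113 mm, outside 121. Seven weights just fit: one at the centre, six on a circle of radius 37 mm at 0, 60 .. 300 degrees from the pan's x axis, about 2 mm between neighbours. The places at 0 and 60 degrees are empty.
- gap_0 (a point): Empty place at 0 degrees: point on the pan's inner floor where the centre of a weight's underside belongs. Either weight may go there. The pan's other weights are loose and may slide aside by a millimetre or two.
- gap_1 (a point): Empty place at 60 degrees, next to gap_0; the same kind of point.
- weight_a: Loose weight, 240 g: brass cylinder 35 mm in diameter and 32 mm high (4 mm chamfers top and bottom) with an upright steel grip stem 12 mm in diameter from 32 to 66 mm above its underside. Origin: centre of the underside, z up. At first upright on the worktop beside the calibrator.
- weight_b: The other loose weight, 240 g: brass cylinder 35 mm in diameter and 32 mm high (4 mm chamfers top and bottom) with an upright steel grip stem 12 mm in diameter from 32 to 66 mm above its underside. Origin: centre of the underside, z up. At first upright on the worktop beside the calibrator.
- packed_0: Weight of the same make (brass, 35 mm diameter, 32 mm high, 12 mm stem to 66 mm), loose but already standing in the pan. Origin: centre of the underside.
- packed_1: Weight of the same make (brass, 35 mm diameter, 32 mm high, 12 mm stem to 66 mm), loose but already standing in the pan. Origin: centre of the underside.
- packed_2: Weight of the same make (brass, 35 mm diameter, 32 mm high, 12 mm stem to 66 mm), loose but already standing in the pan. Origin: centre of the underside.
- packed_3: Weight of the same make (brass, 35 mm diameter, 32 mm high, 12 mm stem to 66 mm), loose but already standing in the pan. Origin: centre of the underside.
- packed_4: Weight of the same make (brass, 35 mm diameter, 32 mm high, 12 mm stem to 66 mm), loose but already standing in the pan. Origin: centre of the underside.
- lever (a joint): Angle of the hydraulic lever, rad: 0 upright, positive leans to the stand's +x (away from the robot). Starts between -0.36 and -0.02; up to 0.05 it moves lightly (1 to 2 N at the knob) and stays where left. There the detent begins: 12 N at the knob, fading to its crest at 0.30; then the lever falls by itself into the float notch, 0.53 to 0.60 (stop), and stays. Let go before the crest, it springs back to about 0.
- lever_knob (a point): Centre of the red ball knob, 32 mm in diameter, at the lever's top end, 105 mm from the pivot (its top up to 183 mm above the worktop: carry things over it); below it a steel rod 11 mm in diameter (an 18 mm collar from 14 to 22 mm below the knob's centre).
- lever_pivot (a point): Pivot of the lever: the hinge axis runs through it along the stand's y axis, 62 mm above the worktop. The lever swings between two arched steel guard rails of radius 55 mm round the pivot; green marks on them show the float notch.
- green_cap_bottle: Clear bottle with green cap, 44 mm in diameter, 85 mm high, loose, a bystander. Origin: centre of its underside.
- beaker: Small glass beaker, 45 mm in diameter, 58 mm high, loose, a bystander. Origin: centre of its underside.
Mind the look-alikes: they are no part of the job. What is shaped like the packed_0 but blue or pink is not meant.

How it is judged:
By the outcome, as a careful person would: the job done as asked, in the order asked, and still so for the second after the job is handed in, with the robot touching nothing.
It also fails if it takes over 72 s, if anything falls off the work surface, if the arm or the gripper's body presses on something with over 40 N, if the wrist force passes 120 N, or if a joint passes its speed limit or range.

## Working session

There is one attempt and no reset: what is moved stays moved. The work goes in short steps, Python scripts to look and compute and a tool call to move; the robot and the scene stay as the last step left them, time stands still between calls to the robot, and variables do not carry over. Pictures are saved under pics/ and viewed, at most 14 in all, crops included, and the job is handed in when it is done.

Besides the shell and the picture viewer there is one more tool, called after ">>>" by a JSON object that holds its "name" and its "arguments", one argument or row to a line. send_rows: Moves the arm, as the interface text tells. Shifts and turns lie within -1 to 1; 1 stands for 0.03 m of shift or 2 rad of turn. Its arguments: {"type":"object","properties":{"commands":{"type":"array"},"grip_force":{"type":"number"}},"required":["commands"]}

```bash
mkdir -p pics; python3 - <<'E'
from workcell import bot
import cv2,numpy as np
s=bot.sense();print(s['t'],s['tool_pos'],s['eef_rot'],bot.hold_point_z,s['finger_gap'])
for n in ("scene","top"):
    d=bot.snapshot(n);cv2.imwrite(f"pics/{n}.png",d['image'][:,:,::-1]);print(n,d['fx'],d['fy'],d['cx'],d['cy'],d['position'],d['orientation'])
    np.savez(f"pics/{n}.npz",**d)
d=bot.snapshot("wrist");print(d['fx'],d['cx'],d['cy'],d['mount'])
E
```

```text
0.0 [ 0.16702794 -0.54962533  0.23037096] [-3.10577218e+00 -4.61119697e-01 -1.45399565e-04] 0.0187 0.08501772726616418
scene 590.178351307935 590.178351307935 317.99806541782283 238.31782738804634 [-0.05639259  1.01052814  0.7479859 ] [-0.5789865   2.43978757 -1.45916852]
top 609.0972626762814 609.0972626762814 306.6862921072047 240.80299065799213 [-0.01323846  0.15305844  1.76838902] [-1.71066578  2.37908966 -0.37977932]
368.52713262765116 323.9480276556319 239.50702063093803 [[ 1.20448302e-03 -9.51795659e-01 -3.06730457e-01  7.87633367e-02]
 [ 9.99999256e-01  1.20576761e-03  1.85301938e-04  6.44504132e-04]
 [ 1.93476069e-04 -3.06730452e-01  9.51796403e-01 -1.41753635e-01]
 [ 0.00000000e+00  0.00000000e+00  0.00000000e+00  1.00000000e+00]]
```

View pics/scene.png

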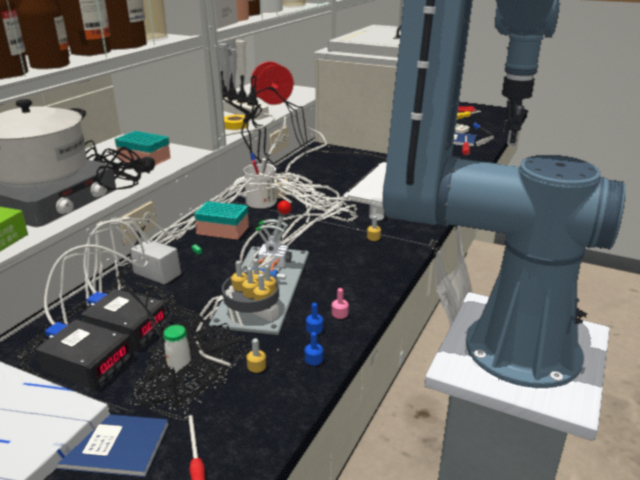

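View pics/top.png

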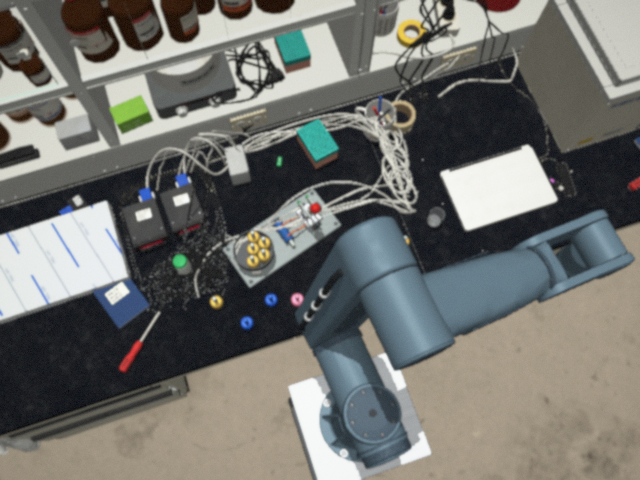

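The scene view shows brass weights at (256,357) and (374,232). The look-alikes are blue at (314,320) and (314,350), and pink at (340,305). In the top view the pan is at (257,250), the red knob at (315,208), brass weight A at (217,301), weight B at (407,240) partly hidden by the arm, the bottle at (181,263) and the beaker at (436,214). The brass ones match the description because they have the same colour as the packed weights. Next I'll compute positions and make an enlarged crop to confirm.

```bash
cat > h.py <<'E'
import numpy as np,cv2
from scipy.spatial.transform import Rotation as R
from workcell import bot
def cam(d,s=None):
    if 'mount' in d:
        T=np.eye(4);T[:3,:3]=R.from_rotvec(s['eef_rot']).as_matrix();T[:3,3]=s['tool_pos'];T=T@np.array(d['mount']);return T[:3,:3],T[:3,3]
    return R.from_rotvec(d['orientation']).as_matrix(),np.array(d['position'])
def ray(d,uv,z,s=None):
    M,p=cam(d,s);v=M@np.array([(uv[0]-d['cx'])/d['fx'],(uv[1]-d['cy'])/d['fy'],1]);return p+v*(z-p[2])/v[2]
def proj(d,P,s=None):
    M,p=cam(d,s);c=M.T@(np.array(P)-p);return np.array([d['fx']*c[0]/c[2]+d['cx'],d['fy']*c[1]/c[2]+d['cy']])
def tri(d1,u1,d2,u2,s1=None,s2=None):
    A=[];b=[]
    for d,u,s in((d1,u1,s1),(d2,u2,s2)):
        M,p=cam(d,s);v=M@np.array([(u[0]-d['cx'])/d['fx'],(u[1]-d['cy'])/d['fy'],1]);v/=np.linalg.norm(v);N=np.eye(3)-np.outer(v,v);A.append(N);b.append(N@p)
    return np.linalg.lstsq(np.vstack(A),np.hstack(b),rcond=None)[0]
def blobs(im,lo,hi,amin=15):
    h=cv2.cvtColor(im,cv2.COLOR_RGB2HSV);m=cv2.inRange(h,lo,hi);n,l,st,c=cv2.connectedComponentsWithStats(m)
    return [(c[i].round(1),st[i,4]) for i in range(1,n) if st[i,4]>=amin]
def totool(s,P):  # world displacement -> tool units
    return R.from_rotvec(s['eef_rot']).as_matrix().T@(np.array(P)-s['tool_pos'])/0.03
E
python3 - <<'E'
from h import *
t=dict(np.load("pics/top.npz"));sc=dict(np.load("pics/scene.npz"))
for n,d in(("top",t),("scene",sc)):
    print(n,'brass',blobs(d['image'],(15,110,90),(32,255,255)),'red',blobs(d['image'],(0,170,100),(6,255,255)))
print('A',ray(t,(217,301),.03),ray(sc,(256.5,362),.016)); print('B',ray(sc,(374,234),.016),ray(t,(407,240),.03))
print('pan',ray(t,(257,250),.07),'knob',tri(t,(315,208),sc,(284.5,208)))
for n,u,z in(('bottle',(181,261),.08),('beaker',(436,214),.03),('blue1',(271,300),.03),('blue2',(247,323),.03),('pink',(297,299),.03)): print(n,ray(t,u,z))
print([ray(t,u,.012) for u in((225,250),(243,286),(340,222),(318,188))])
im=sc['image'][160:400,160:480][:,:,::-1];cv2.imwrite("pics/c.png",cv2.resize(im,(800,600),interpolation=cv2.INTER_CUBIC))
E
```

```text
top brass [(array([409.5,  31.7]), np.int32(381)), (array([585. , 140.6]), np.int32(27)), (array([257.8, 249.8]), np.int32(471)), (array([407.9, 240.8]), np.int32(15)), (array([216.3, 301.9]), np.int32(113))] red [(array([634.8, 184. ]), np.int32(46)), (array([314.8, 207.8]), np.int32(61)), (array([130.3, 356.3]), np.int32(218))]
scene brass [(array([6.294e+02, 1.000e-01]), np.int32(27)), (array([463.1, 114.2]), np.int32(83)), (array([234.4, 121.6]), np.int32(285)), (array([373.3, 232.8]), np.int32(171)), (array([252.7, 286.1]), np.int32(726)), (array([255.7, 361.1]), np.int32(333))] red [(array([273.2,  78.3]), np.int32(724)), (array([269.2,  96. ]), np.int32(165)), (array([466.1, 108.6]), np.int32(56)), (array([465.3, 148.5]), np.int32(54)), (array([283.6, 206.5]), np.int32(140)), (array([196.8, 469.4]), np.int32(264))]
A [0.43877164 0.28048588 0.03      ] [0.44145096 0.28561784 0.016     ]
B [ 0.43787349 -0.29548025  0.016     ] [ 0.43681051 -0.31218263  0.03      ]
pan [0.5374032  0.12505328 0.07      ] knob [ 0.575215   -0.06547514  0.16045839]
bottle [0.57229468 0.34308458 0.08      ]
beaker [ 0.48640632 -0.42653981  0.03      ]
blue1 [0.39153365 0.13056988 0.03      ]
blue2 [0.34912734 0.21634348 0.03      ]
pink [0.37024171 0.0578686  0.03      ]
[array([0.58702591, 0.21576616, 0.012     ]), array([0.46254406, 0.19628977, 0.012     ]), array([ 0.56109601, -0.14364446,  0.012     ]), array([ 0.68952853, -0.11626498,  0.012     ])]
```

View pics/c.png

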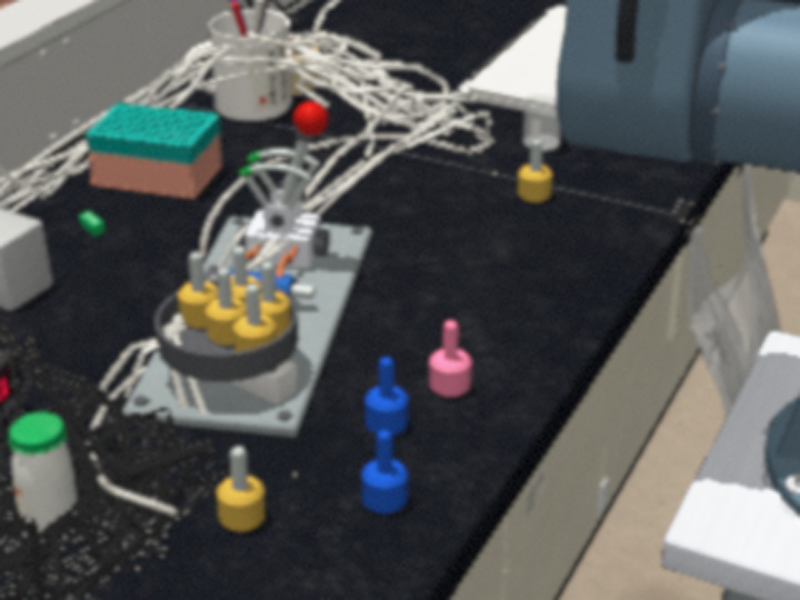

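The brass weights A (256,357) and B (374,232) are confirmed. The blue and pink ones are look-alikes. I'm moving above B.

>>> {"name": "send_rows", "arguments": {
  "commands": [0.74,-0.36,0.07,0,0,0,-1,0.74,-0.36,0.07,0,0,0,-1,0.74,-0.36,0.07,0,0,0,-1,0.74,-0.36,0.07,0,0,0,-1,0.74,-0.36,0.07,0,0,0,-1]
}}

```text
t: 0.57
tool_pos: [0.2582, -0.4652, 0.2204]
eef_rot: [-3.107, -0.461, 0.0]
force: [0.0, -0.1, -0.3]
finger_gap: 0.0855
gripper_force: 0.0
```

>>> {"name": "send_rows", "arguments": {
  "commands": [0.74,-0.36,0.07,0,0,0,-1,0.74,-0.36,0.07,0,0,0,-1,0.74,-0.36,0.07,0,0,0,-1,0.74,-0.36,0.07,0,0,0,-1,0.74,-0.36,0.07,0,0,0,-1]
}}

```text
t: 0.98
tool_pos: [0.3488, -0.3813, 0.21]
eef_rot: [-3.107, -0.461, 0.0]
force: [0.7, 0.6, 0.3]
finger_gap: 0.0853
gripper_force: 0.0
```

>>> {"name": "send_rows", "arguments": {
  "commands": [0.74,-0.36,0.07,0,0,0,-1,0.74,-0.36,0.07,0,0,0,-1,0.74,-0.36,0.07,0,0,0,-1,0.74,-0.36,0.07,0,0,0,-1,0,0,0,0,0,0,-1]
}}

```text
t: 1.4
tool_pos: [0.4226, -0.3121, 0.2012]
eef_rot: [-3.105, -0.466, -0.001]
force: [0.4, 0.2, 0.6]
finger_gap: 0.0854
gripper_force: 0.0
```

```bash
python3 - <<'E'
from h import *
s=bot.sense();d=bot.snapshot("wrist");print(s['t'],s['tool_pos'],s['eef_rot'],s['qd'])
cv2.imwrite("pics/w1.png",d['image'][:,:,::-1])
for c,a in blobs(d['image'],(15,110,60),(32,255,255),100): print(c,a,ray(d,c,.025,s))
E
```

```text
1.4 [ 0.42255054 -0.31205888  0.20116264] [-3.10471351e+00 -4.66024986e-01 -9.91224955e-04] [-5.62016276e-02 -4.33543984e-03  2.70605484e-05 -3.54308933e-02
  2.34214596e-03 -7.32855219e-02]
[319.  188.7] 1180 [ 0.44315974 -0.30155321  0.025     ]
```

View pics/w1.png

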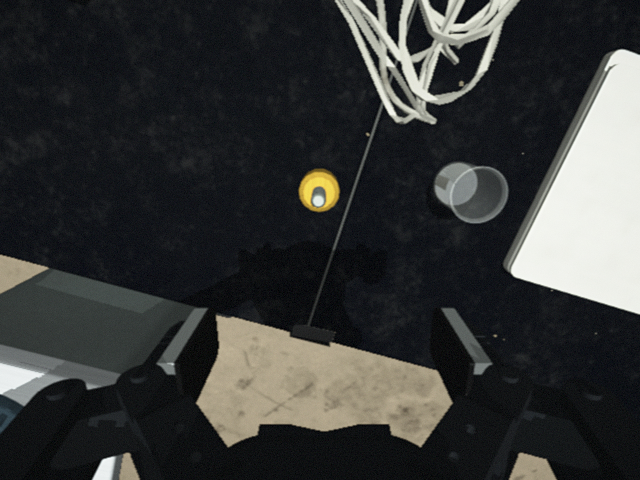

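The wrist view shows weight B at (319,190) with its stem tip near (318,202), and the beaker at (470,192), well clear to the side.

```bash
python3 - <<'E'
from h import *
s=bot.sense();d=bot.snapshot("wrist");print(s['tool_pos'],s['eef_rot'])
im=d['image'];h=cv2.cvtColor(im,cv2.COLOR_RGB2HSV)
m=cv2.inRange(h[150:230,280:360],(15,110,60),(32,255,255));cs=max(cv2.findContours(m,cv2.RETR_EXTERNAL,cv2.CHAIN_APPROX_NONE)[0],key=len)
(x,y),r=cv2.minEnclosingCircle(cs);P=ray(d,(x+280,y+150),.022,s);print(x+280,y+150,r,P)
g=cv2.inRange(h[150:230,280:360],(0,0,110),(180,90,255));n,l,st,c=cv2.connectedComponentsWithStats(g);print(c[1:],st[1:])
b=1+np.argmax(st[1:,4]); t=(c[b][0]+280,st[b][1]+st[b][3]-3.5+150);Q=ray(d,t,.066,s);print(Q)
for p in (P,Q): print(totool(s,[p[0],p[1],.04]))
E
```

```text
[ 0.42144819 -0.31347831  0.20135673] [-3.10568441e+00 -4.66434969e-01  6.39877231e-04]
318.1228561401367 187.97428512573242 22.05441665649414 [ 0.44173928 -0.30237357  0.022     ]
[[35.         35.        ]
 [40.5        35.75      ]
 [32.         38.        ]
 [36.4619883  47.25730994]
 [43.         39.5       ]
 [31.         40.5       ]] [[ 35  35   1   1   1]
 [ 39  35   4   3   4]
 [ 32  38   1   1   1]
 [ 30  38  14  17 171]
 [ 43  39   1   2   2]
 [ 31  40   1   2   2]]
[ 0.43898751 -0.30263348  0.066     ]
[ 0.75657054 -0.14908978  5.37854522]
[ 0.66634661 -0.16775288  5.37858816]
```

>>> {"name": "send_rows", "arguments": {
  "commands": [0.36,-0.08,0.8,0,0,0,0,0.35,-0.08,0.9,0,0,0,0,0,0,0.9,0,0,0,0,0,0,0.9,0,0,0,0,0,0,0.9,0,0,0,0],
  "grip_force": 50
}}

```text
t: 1.92
tool_pos: [0.4389, -0.3054, 0.0689]
eef_rot: [3.107, 0.46, 0.0]
force: [0.1, -0.2, -0.2]
finger_gap: 0.0428
gripper_force: 0.0
```

>>> {"name": "send_rows", "arguments": {
  "commands": [0,0,0.7,0,0,0,0,0,0,0.28,0,0,0,0,0,0,0,0,0,0,0,0,0,0,0,0,0,0]
}}

```text
t: 2.25
tool_pos: [0.4393, -0.3052, 0.0409]
eef_rot: [3.108, 0.46, -0.0]
force: [1.0, -0.3, 0.2]
finger_gap: 0.0427
gripper_force: 0.0
```

>>> {"name": "send_rows", "arguments": {
  "commands": [0,0,0,0,0,0,1,0,0,0,0,0,0,1,0,0,0,0,0,0,1,0,0,0,0,0,0,1,0,0,0,0,0,0,1]
}}

```text
t: 2.67
tool_pos: [0.4403, -0.3052, 0.0419]
eef_rot: [3.105, 0.461, 0.002]
force: [-0.8, 0.4, 6.2]
finger_gap: 0.01
gripper_force: 49.1
```

>>> {"name": "send_rows", "arguments": {
  "commands": [0,0,-0.5,0,0,0,1,0,0,-1,0,0,0,1,0,0,-1,0,0,0,1,0,0,-1,0,0,0,1,0,0,-1,0,0,0,1]
}}

```text
t: 3.08
tool_pos: [0.439, -0.3038, 0.1764]
eef_rot: [-3.106, -0.462, 0.001]
force: [0.0, -0.2, -2.2]
finger_gap: 0.0098
gripper_force: 49.4
```

>>> {"name": "send_rows", "arguments": {
  "commands": [0,0,-1,0,0,0,1,0.2,-0.5,-1,0,0,0,1,0.34,-0.92,-0.4,0,0,0,1,0.34,-0.92,0,0,0,0,1,0.34,-0.92,0,0,0,0,1]
}}

```text
t: 3.5
tool_pos: [0.4463, -0.1994, 0.2486]
eef_rot: [3.106, 0.46, 0.002]
force: [0.8, 1.1, -3.9]
finger_gap: 0.01
gripper_force: 49.3
```

>>> {"name": "send_rows", "arguments": {
  "commands": [0.34,-0.92,0,0,0,0,1,0.34,-0.92,0,0,0,0,1,0.34,-0.92,0,0,0,0,1,0.34,-0.92,0,0,0,0,1,0.34,-0.92,0,0,0,0,1]
}}

```text
t: 3.92
tool_pos: [0.4542, -0.0517, 0.2472]
eef_rot: [-3.107, -0.461, 0.001]
force: [-0.2, 1.1, -1.8]
finger_gap: 0.0099
gripper_force: 49.3
```

>>> {"name": "send_rows", "arguments": {
  "commands": [0.34,-0.92,0,0,0,0,1,0.34,-0.92,0,0,0,0,1,0.34,-0.92,0,0,0,0,1,0.34,-0.92,0,0,0,0,1,0.34,-0.92,0,0,0,0,1]
}}

```text
t: 4.33
tool_pos: [0.4629, 0.0951, 0.2472]
eef_rot: [-3.107, -0.462, 0.001]
force: [0.4, -0.1, -2.1]
finger_gap: 0.01
gripper_force: 49.3
```

>>> {"name": "send_rows", "arguments": {
  "commands": [0,0,0,0,0,0,1,0,0,0,0,0,0,1,0,0,0,0,0,0,1]
}}

```text
t: 4.58
tool_pos: [0.4631, 0.0933, 0.2471]
eef_rot: [3.107, 0.463, -0.001]
force: [0.4, 0.2, -2.3]
finger_gap: 0.0099
gripper_force: 49.5
```

```bash
python3 - <<'E'
from h import *
s=bot.sense();d=bot.snapshot("wrist");print(s['t'],s['tool_pos'],s['eef_rot'])
cv2.imwrite("pics/w2.png",d['image'][:,:,::-1]);np.savez("pics/w2.npz",tool_pos=s['tool_pos'],eef_rot=s['eef_rot'],**d)
E
```

```text
4.5833 [0.46313586 0.09329125 0.24713167] [ 3.10693022e+00  4.62643359e-01 -1.39952297e-03]
```

View pics/w2.png

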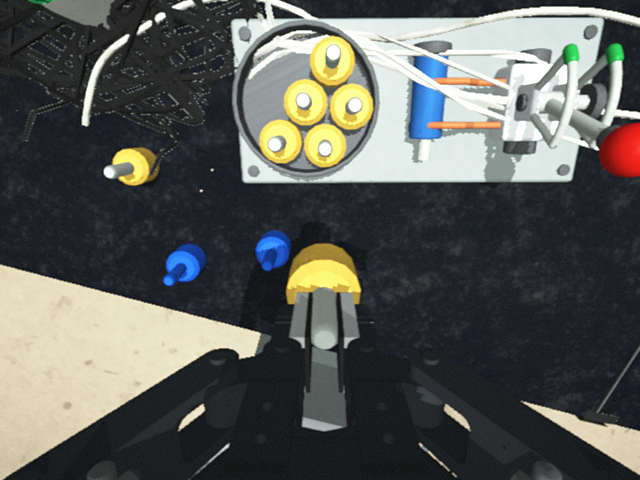

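The wrist view shows the pan at (307,98) with five packed weights and stem tips at about (333,52), (303,100), (354,106), (277,144) and (325,148). The two empty places are at upper left. The held weight hangs at (323,280), loose weight A is at (135,167), and the knob is at (628,150).

```bash
python3 - <<'E'
from h import *
f=dict(np.load("pics/w2.npz"));s=dict(tool_pos=f['tool_pos'],eef_rot=f['eef_rot']);d=f
im=d['image'];h=cv2.cvtColor(im,cv2.COLOR_RGB2HSV);g=cv2.inRange(h,(0,0,160),(180,70,255))
S=[]
for u in((333,50),(303,100),(354,106),(277,144),(325,148)):
    w=np.zeros_like(g);cv2.circle(w,u,11,255,-1);n,l,st,c=cv2.connectedComponentsWithStats(g&w)
    b=1+np.argmax(st[1:,4]);p=ray(d,c[b],.113,s);S.append(p[:2]);print(u,c[b].round(1),st[b,4],p[:2].round(4))
S=np.array(S);c0=S[1]; rel=S-c0
print('r',np.linalg.norm(rel,axis=1),'ang',np.degrees(np.arctan2(rel[:,1],rel[:,0])))
# dark rim: pan ring mask
m=cv2.inRange(h,(0,0,0),(180,255,75));m[:, :]&=0
for nm,z,pts in(("rim outer",.069,[(232,95),(380,95),(306,20)]),):
    P=np.array([ray(d,p,z,s)[:2] for p in pts]);A=np.c_[2*P,np.ones(3)];q=np.linalg.solve(A,(P**2).sum(1));print(nm,q[:2],np.sqrt(q[2]+q[:2]@q[:2]))
print('A',ray(d,(109,172),.066,s)); 
print('held top',[ray(d,(323,y),z,s) for y,z in((242,.205),)])
cv2.imwrite("pics/c2.png",cv2.resize(im[0:200,215:400][:,:,::-1],None,fx=3,fy=3,interpolation=cv2.INTER_CUBIC))
E
```

```text
(333, 50) [332.9  51.8] 191 [0.5827 0.1228]
(303, 100) [302.6  99.5] 178 [0.5477 0.1341]
(354, 106) [354.5 104.2] 175 [0.5554 0.0983]
(277, 144) [274.5 143.5] 171 [0.513  0.1453]
(325, 148) [324.6 147.7] 177 [0.5208 0.1097]
r [0.03674691 0.         0.03657685 0.03650716 0.03631202] ang [ -17.9003947     0.          -77.9365033   162.0172909  -137.85957068]
rim outer [0.54674384 0.13329894] 0.06027864545049926
A [0.44331766 0.2818219  0.066     ]
held top [array([0.48050152, 0.09837732, 0.205     ])]
```

View pics/c2.png

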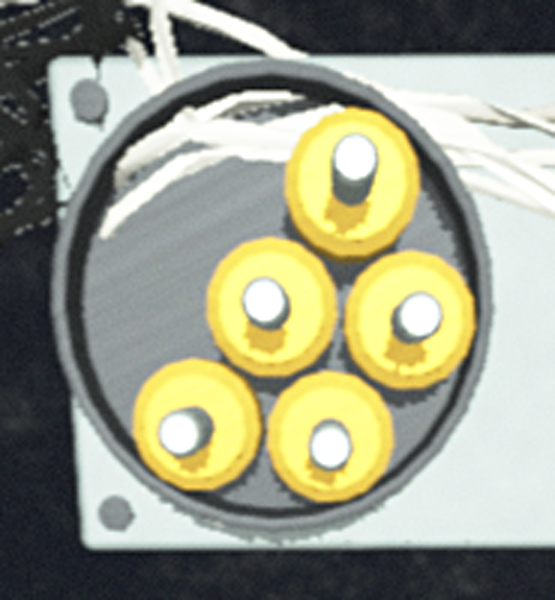

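The enlarged crop confirms the five weights in a clean hexagon. The empty places are at about 42° and 102° in world yaw. Next I'll check the held weight's offset in the tool frame.

```bash
python3 - <<'E'
from h import *
f=dict(np.load("pics/w2.npz"));s=dict(tool_pos=f['tool_pos'],eef_rot=f['eef_rot']);d=f
im=d['image'];h=cv2.cvtColor(im,cv2.COLOR_RGB2HSV);m=cv2.inRange(h,(15,110,60),(32,255,255));m[:235]=0;m[:,:270]=0;m[:,380:]=0
ys,xs=np.where(m);print('rows',ys.min(),ys.max(),'cols',xs.min(),xs.max(), [(y,xs[ys==y].min(),xs[ys==y].max()) for y in range(ys.min(),ys.max(),8)])
M=np.array(d['mount'])
def pt(P): c=np.linalg.inv(M)@np.r_[P,1];return (d['fx']*c[0]/c[2]+d['cx'],d['fy']*c[1]/c[2]+d['cy'])
for dx in(-.003,0,.003):
  for zb in(.038,.042,.046): print(dx,zb,pt([dx+.0175,0,zb-.004]),pt([dx+.0135,0,zb]),pt([dx+.005,.0175,zb-.028]))
Rt=R.from_rotvec(s['eef_rot']).as_matrix()
c=np.array([.5473,.1338])
for a in(42,102):
    g=np.r_[c+.037*np.array([np.cos(np.radians(a)),np.sin(np.radians(a))]),.25];print(a,g,totool(s,g))
E
```

```text
rows 243 304 cols 285 361 [(243, np.int64(315), np.int64(330)), (251, np.int64(300), np.int64(345)), (259, np.int64(293), np.int64(352)), (267, np.int64(291), np.int64(354)), (275, np.int64(289), np.int64(356)), (283, np.int64(287), np.int64(359)), (291, np.int64(285), np.int64(361)), (299, np.int64(287), np.int64(359))]
-0.003 0.038 (np.float64(322.5946227432069), np.float64(253.80927324847497)) (np.float64(322.62233050154026), np.float64(258.386258217072)) (np.float64(360.78968503231954), np.float64(297.7237437361888))
-0.003 0.042 (np.float64(322.6231104640184), np.float64(251.15411807387318)) (np.float64(322.64954725119105), np.float64(255.71037561570716)) (np.float64(359.9748681239), np.float64(293.80163881942667))
-0.003 0.046 (np.float64(322.65048354503415), np.float64(248.60285122508785)) (np.float64(322.675725942946), np.float64(253.1365522645622)) (np.float64(359.19538318521404), np.float64(290.04960363339615))
0 0.038 (np.float64(322.59508555338374), np.float64(248.22472790645122)) (np.float64(322.62291453451024), np.float64(252.9708588794809)) (np.float64(361.000575141449
[... 498 characters left out ...]
339477636)) (np.float64(322.6235042189824), np.float64(247.5030564370856)) (np.float64(361.21380124096913), np.float64(285.7015734326521))
0.003 0.042 (np.float64(322.62429939887465), np.float64(240.12981403031583)) (np.float64(322.6509561331601), np.float64(245.01537528807296)) (np.float64(360.38066015291355), np.float64(282.00631056288404))
0.003 0.046 (np.float64(322.6519103331571), np.float64(237.7719230294655)) (np.float64(322.6773512784453), np.float64(242.62345810056618)) (np.float64(359.58402823612886), np.float64(278.4729782315778))
42 [0.57479636 0.15855783 0.25      ] [ 4.19430168 -0.99671836 -0.09982749]
102 [0.53960727 0.16999146 0.25      ] [ 3.18326204 -1.70305354 -0.09906665]
```

>>> {"name": "send_rows", "arguments": {
  "commands": [0.83,-0.2,0,0,0,0,1,0.83,-0.2,0,0,0,0,1,0.83,-0.2,0,0,0,0,1,0.83,-0.2,0,0,0,0,1,0.83,-0.22,0,0,0,0,1]
}}

```text
t: 5.05
tool_pos: [0.575, 0.1577, 0.2472]
eef_rot: [3.108, 0.458, -0.001]
force: [0.4, 0.2, -1.3]
finger_gap: 0.01
gripper_force: 49.4
```

>>> {"name": "send_rows", "arguments": {
  "commands": [0,0,0,0,0,0.056,1,0,0,0,0,0,0.056,1,0,0,0,0,0,0.056,1,0,0,0,0,0,0.056,1,0,0,0,0,0,0.056,1]
}}

```text
t: 5.47
tool_pos: [0.574, 0.1572, 0.2471]
eef_rot: [3.112, -0.428, -0.001]
force: [-0.1, 0.4, -2.5]
finger_gap: 0.0101
gripper_force: 49.5
```

>>> {"name": "send_rows", "arguments": {
  "commands": [0,0,0.9,0,0,0,1,0,0,0.9,0,0,0,1,0,0,0.8,0,0,0,1,0,0,0,0,0,0,1,0,0,0,0,0,0,1]
}}

```text
t: 5.88
tool_pos: [0.5729, 0.1575, 0.1682]
eef_rot: [3.113, -0.418, -0.006]
force: [-0.2, 0.6, -2.3]
finger_gap: 0.0097
gripper_force: 49.5
```

```bash
python3 - <<'E'
from h import *
ps=[];rs=[]
for i in range(8):
    s=bot.sense();d=bot.snapshot("wrist");ps.append(s['tool_pos']);rs.append(R.from_rotvec(s['eef_rot']))
ps=np.array(ps);rm=R.concatenate(rs).mean();print(ps.mean(0),ps.std(0),rm.as_matrix()[:,:2])
cv2.imwrite("pics/w3.png",d['image'][:,:,::-1])
s=dict(tool_pos=ps.mean(0),eef_rot=rm.as_rotvec());np.savez("pics/w3.npz",**s,**d)
print(totool(s,[.5734,.1590,.09]))
E
```

```text
[0.57469016 0.15843248 0.1708764 ] [0.00077382 0.00048074 0.0011506 ] [[ 9.64829483e-01 -2.62870146e-01]
 [-2.62870724e-01 -9.64831061e-01]
 [ 1.74689957e-03 -5.56612000e-04]]
[-0.05117502 -0.00544676  2.69579821]
```

View pics/w3.png

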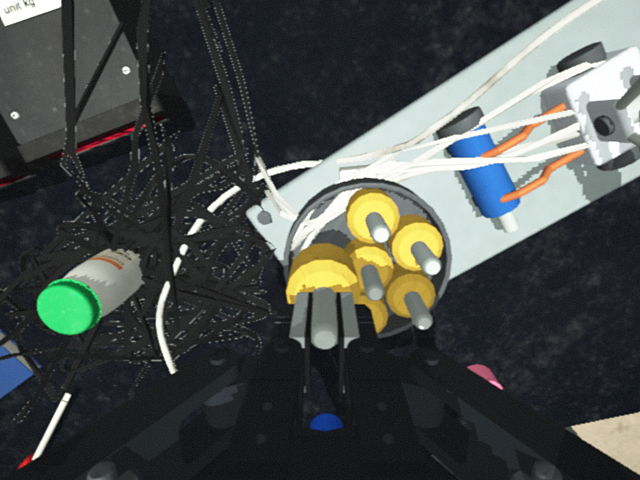

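This view shows the stem tips at (382,233), (432,267), (423,323) and (374,292), with the held weight at (322,275) over the pan's empty side. I'll cross-check the gap position from these.

```bash
python3 - <<'E'
from h import *
f=dict(np.load("pics/w3.npz"));s=dict(tool_pos=f['tool_pos'],eef_rot=f['eef_rot']);d=f
h=cv2.cvtColor(d['image'],cv2.COLOR_RGB2HSV);g=cv2.inRange(h,(0,0,150),(180,70,255))
S=[]
for u,a in(((382,233),-18),((432,267),-78),((423,322),-138),((374,292),None)):
    w=np.zeros_like(g);cv2.circle(w,u,10,255,-1);n,l,st,c=cv2.connectedComponentsWithStats(g&w);b=1+np.argmax(st[1:,4])
    p=ray(d,c[b],.113,s)[:2];o=p-(0 if a is None else .037*np.array([np.cos(np.radians(a)),np.sin(np.radians(a))]));print(c[b],st[b,4],p,'centre',o)
E
```

```text
[380.73764259 232.98098859] 263 [0.58420074 0.12203963] centre [0.54901165 0.13347326]
[431.4516129  265.71774194] 248 [0.55702246 0.09784371] centre [0.54932973 0.13403517]
[423.56060606 322.77272727] 132 [0.52110896 0.10912787] centre [0.54860532 0.13388571]
[374.92413793 293.2       ] 145 [0.5484143  0.13351009] centre [0.5484143  0.13351009]
```

>>> {"name": "send_rows", "arguments": {
  "commands": [0,0,0.6,0,0,0,1,0,0,0.6,0,0,0,1,0,0,0.5,0,0,0,1,0,0,0.3,0,0,0,1,0,0,0.2,0,0,0,1]
}}

```text
t: 6.7
tool_pos: [0.5732, 0.159, 0.1025]
eef_rot: [3.114, -0.415, -0.002]
force: [-1.1, 0.5, -2.3]
finger_gap: 0.0099
gripper_force: 49.4
```

>>> {"name": "send_rows", "arguments": {
  "commands": [0,0,0.1,0,0,0,1,0,0,0.1,0,0,0,1,0,0,0.05,0,0,0,1,0,0,0,0,0,0,1]
}}

```text
t: 7.03
tool_pos: [0.5741, 0.159, 0.0964]
eef_rot: [-3.114, 0.415, -0.001]
force: [0.5, -0.5, -1.9]
finger_gap: 0.01
gripper_force: 49.5
```

>>> {"name": "send_rows", "arguments": {
  "commands": [0,0,0.05,0,0,0,1,0,0,0.05,0,0,0,1,0,0,0.05,0,0,0,1,0,0,0,0,0,0,1]
}}

```text
t: 7.37
tool_pos: [0.5737, 0.1589, 0.0913]
eef_rot: [3.114, -0.415, -0.0]
force: [-0.6, 0.4, -2.9]
finger_gap: 0.01
gripper_force: 49.4
```

Bottom is about 2 mm above the floor with no contact force. I'll descend in small steps.

>>> {"name": "send_rows", "arguments": {
  "commands": [0,0,0.03,0,0,0,1,0,0,0.03,0,0,0,1,0,0,0,0,0,0,1]
}}

```text
t: 7.62
tool_pos: [0.5737, 0.1589, 0.0895]
eef_rot: [3.114, -0.415, -0.0]
force: [0.4, -0.3, -2.7]
finger_gap: 0.0099
gripper_force: 49.4
```

>>> {"name": "send_rows", "arguments": {
  "commands": [0,0,0.03,0,0,0,1,0,0,0,0,0,0,1]
}}

```text
t: 7.78
tool_pos: [0.574, 0.159, 0.089]
eef_rot: [-3.114, 0.415, -0.001]
force: [-0.7, 0.5, -1.8]
finger_gap: 0.0098
gripper_force: 49.6
```

>>> {"name": "send_rows", "arguments": {
  "commands": [0,0,0.03,0,0,0,1,0,0,0,0,0,0,1]
}}

```text
t: 7.95
tool_pos: [0.5743, 0.1591, 0.0889]
eef_rot: [-3.114, 0.415, -0.002]
force: [-1.4, 0.2, 3.8]
finger_gap: 0.01
gripper_force: 50.1
```

>>> {"name": "send_rows", "arguments": {
  "commands": [0,0,0,0,0,0,0.45,0,0,0,0,0,0,0.45,0,0,0,0,0,0,0.45,0,0,0,0,0,0,0.45]
}}

```text
t: 8.28
tool_pos: [0.5738, 0.1589, 0.0878]
eef_rot: [3.114, -0.415, 0.0]
force: [0.7, 0.8, 0.0]
finger_gap: 0.0234
gripper_force: 0.0
```

>>> {"name": "send_rows", "arguments": {
  "commands": [0,0,-0.3,0,0,0,0.45,0,0,-0.7,0,0,0,0.45,0,0,-1,0,0,0,0.45,0,0,-1,0,0,0,0.45,0,0,-1,0,0,0,0.3]
}}

```text
t: 8.7
tool_pos: [0.5736, 0.1589, 0.2097]
eef_rot: [3.114, -0.415, -0.0]
force: [0.1, 0.5, -0.5]
finger_gap: 0.0296
gripper_force: 0.0
```

```bash
python3 - <<'E'
from h import *
s=bot.sense();print(s['tool_pos'],totool(s,[.4433-.05,.2818+.015,.2]))
E
```

```text
[0.57356897 0.15889802 0.20968464] [-7.00370625 -2.86099776  0.32345846]
```

>>> {"name": "send_rows", "arguments": {
  "commands": [-0.87,-0.36,0,0,0,0,0,-0.87,-0.36,0,0,0,0,0,-0.87,-0.36,0,0,0,0,0,-0.87,-0.36,0,0,0,0,0,-0.87,-0.36,0,0,0,0,0]
}}

```text
t: 9.12
tool_pos: [0.461, 0.2459, 0.2087]
eef_rot: [-3.114, 0.416, -0.001]
force: [-0.6, 0.0, 1.0]
finger_gap: 0.0428
gripper_force: 0.0
```

>>> {"name": "send_rows", "arguments": {
  "commands": [-0.87,-0.36,0.1,0,0,0,0,-0.87,-0.36,0.1,0,0,0,0,-0.87,-0.36,0.1,0,0,0,0,0,0,0,0,0,0,0,0,0,0,0,0,0,0]
}}

```text
t: 9.53
tool_pos: [0.3941, 0.2978, 0.1995]
eef_rot: [-3.114, 0.411, -0.001]
force: [0.3, 0.7, 0.6]
finger_gap: 0.0427
gripper_force: 0.0
```

```bash
python3 - <<'E'
from h import *
ps=[];rs=[]
for i in range(6):
    s=bot.sense();d=bot.snapshot("wrist");ps.append(s['tool_pos']);rs.append(R.from_rotvec(s['eef_rot']))
s=dict(tool_pos=np.mean(ps,0),eef_rot=R.concatenate(rs).mean().as_rotvec());print(s)
im=d['image'];h=cv2.cvtColor(im,cv2.COLOR_RGB2HSV);print([b for b in blobs(im,(15,110,60),(32,255,255),100)])
u=proj(d,[.4433,.2818,.066],s).round().astype(int);print(u)
g=cv2.inRange(h,(0,0,150),(180,70,255));w=np.zeros_like(g);cv2.circle(w,tuple(int(i) for i in u),16,255,-1);n,l,st,c=cv2.connectedComponentsWithStats(g&w);b=1+np.argmax(st[1:,4]);print(c[b],st[b])
Q=ray(d,c[b],.066,s);print(Q,totool(s,[Q[0],Q[1],.042]))
cv2.imwrite("pics/w4.png",im[:,:,::-1])
E
```

```text
{'tool_pos': array([0.39542523, 0.29699245, 0.19945828]), 'eef_rot': array([-3.11379502e+00,  4.14989775e-01, -1.52799035e-03])}
[(array([501. ,  14.3]), np.int32(2033)), (array([325.1, 158.5]), np.int32(811))]
[326 162]
[324.54146341 161.94146341] [318 153  14  18 205]
[0.44380997 0.28300199 0.066     ] [1.67378759 0.02973082 5.25015569]
```

View pics/w4.png

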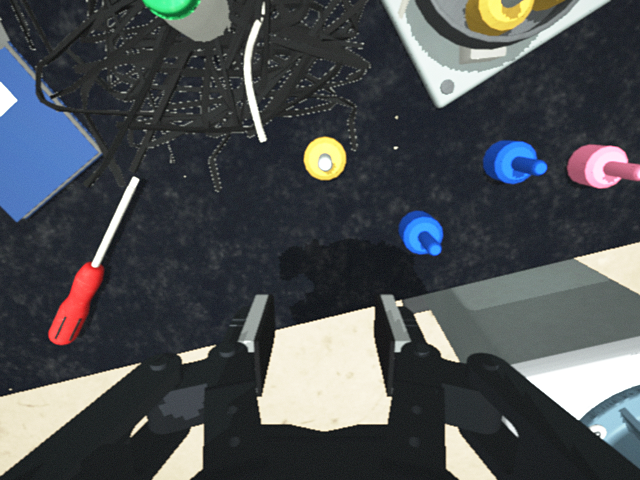

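The view shows weight A at (325,158), dead ahead, with blue weights at (513,162) and (421,233) out of the way. I'll grasp it.

>>> {"name": "send_rows", "arguments": {
  "commands": [0.6,0.01,0.6,0,0,0,0,0.6,0.01,0.9,0,0,0,0,0.5,0.01,0.9,0,0,0,0,0,0,0.9,0,0,0,0,0,0,0.9,0,0,0,0]
}}

```text
t: 10.25
tool_pos: [0.4455, 0.2819, 0.0718]
eef_rot: [-3.113, 0.419, -0.001]
force: [-0.5, -0.4, -0.0]
finger_gap: 0.0433
gripper_force: 0.0
```

>>> {"name": "send_rows", "arguments": {
  "commands": [0,0,0.7,0,0,0,0,0,0,0.35,0,0,0,0,0,0,0,0,0,0,0,0,0,0,0,0,0,0]
}}

```text
t: 10.58
tool_pos: [0.4443, 0.2826, 0.0415]
eef_rot: [3.114, -0.416, -0.001]
force: [0.4, -0.0, -0.2]
finger_gap: 0.0425
gripper_force: 0.0
```

>>> {"name": "send_rows", "arguments": {
  "commands": [0,0,0,0,0,0,1,0,0,0,0,0,0,1,0,0,0,0,0,0,1,0,0,0,0,0,0,1,0,0,0,0,0,0,1]
}}

```text
t: 11.0
tool_pos: [0.4452, 0.2832, 0.0431]
eef_rot: [-3.113, 0.415, -0.004]
force: [0.0, -2.3, 6.0]
finger_gap: 0.0098
gripper_force: 49.0
```

>>> {"name": "send_rows", "arguments": {
  "commands": [0,0,-0.5,0,0,0,1,0,0,-1,0,0,0,1,0,0,-1,0,0,0,1,0,0,-1,0,0,0,1,0,0,-1,0,0,0,1]
}}

```text
t: 11.42
tool_pos: [0.4434, 0.2828, 0.1779]
eef_rot: [-3.114, 0.415, 0.0]
force: [0.9, 0.8, -1.8]
finger_gap: 0.0097
gripper_force: 49.2
```

```bash
python3 - <<'E'
from h import *
s=bot.sense();print(s['tool_pos'],totool(s,[.540,.170,.205]))
E
```

```text
[0.44336647 0.28279275 0.17785799] [ 4.0932442   2.78474875 -0.90578661]
```

>>> {"name": "send_rows", "arguments": {
  "commands": [0.2,0.4,-0.4,0,0,0,1,0.45,0.6,-0.3,0,0,0,1,0.5,0.6,-0.2,0,0,0,1,0.5,0.6,0,0,0,0,1,0.45,0.58,0,0,0,0,1]
}}

```text
t: 11.83
tool_pos: [0.4834, 0.185, 0.2043]
eef_rot: [-3.114, 0.414, -0.003]
force: [0.3, -0.2, -1.9]
finger_gap: 0.0097
gripper_force: 49.2
```

>>> {"name": "send_rows", "arguments": {
  "commands": [0,0,0,0,0,0,1,0,0,0,0,0,0,1,0,0,0,0,0,0,1]
}}

```text
t: 12.08
tool_pos: [0.4824, 0.1861, 0.2033]
eef_rot: [-3.114, 0.416, 0.001]
force: [0.5, 0.3, -1.9]
finger_gap: 0.0098
gripper_force: 49.3
```

```bash
python3 - <<'E'
from h import *
ps=[];rs=[]
for i in range(6):
    s=bot.sense();d=bot.snapshot("wrist");ps.append(s['tool_pos']);rs.append(R.from_rotvec(s['eef_rot']))
s=dict(tool_pos=np.mean(ps,0),eef_rot=R.concatenate(rs).mean().as_rotvec());print(s)
im=d['image'];h=cv2.cvtColor(im,cv2.COLOR_RGB2HSV);cv2.imwrite("pics/w5.png",im[:,:,::-1]);np.savez("pics/w5.npz",**s,**d)
g=cv2.inRange(h,(0,0,150),(180,70,255));c0=np.array([.548,.1337])
for a in(None,42,-18,-78,-138,162):
    o=0 if a is None else .037*np.array([np.cos(np.radians(a)),np.sin(np.radians(a))])
    u=proj(d,np.r_[c0+o,.113],s);w=np.zeros_like(g);cv2.circle(w,tuple(int(i) for i in u.round()),12,255,-1);n,l,st,c=cv2.connectedComponentsWithStats(g&w)
    if n<2: print(a,u,'none');continue
    b=1+np.argmax(st[1:,4]);p=ray(d,c[b],.113,s)[:2];print(a,u.round(),c[b].round(1),st[b],p.round(4),'centre',(p-o).round(4))
m=cv2.inRange(h,(15,110,60),(32,255,255));m[:235]=0;m[:,:270]=0;m[:,380:]=0;ys,xs=np.where(m);print('held',ys.min(),xs.min(),xs.max(),xs[ys==ys.min()].mean())
g2=c0+.037*np.array([np.cos(np.radians(102)),np.sin(np.radians(102))]);print(g2,totool(s,[*g2,.089]))
E
```

```text
{'tool_pos': array([0.48235105, 0.1865016 , 0.20328429]), 'eef_rot': array([-3.11399423e+00,  4.14106836e-01,  6.67017497e-04])}
None [380. 124.] [378.2 124.2] [370 116  18  18 253] [0.5481 0.1345] centre [0.5481 0.1345]
42 [328.  88.] [326.9  87.2] [318  78  19  19 255] [0.576  0.1589] centre [0.5485 0.1342]
-18 [386.  56.] [384.5  57.2] [375  48  19  19 271] [0.5828 0.1231] centre [0.5476 0.1346]
-78 [437.  94.] [435.1  94.4] [426  86  19  18 270] [0.5557 0.0986] centre [0.548  0.1348]
-138 [428. 158.] [426.3 157.8] [418 149  18  19 255] [0.5211 0.1101] centre [0.5486 0.1349]
162 [374. 185.] [372.5 184.1] [365 174  17  20 252] [0.5138 0.1458] centre [0.549  0.1344]
held 249 287 361 325.0
[0.54030727 0.16989146] [2.01112786 0.03002994 3.80857742]
```

View pics/w5.png

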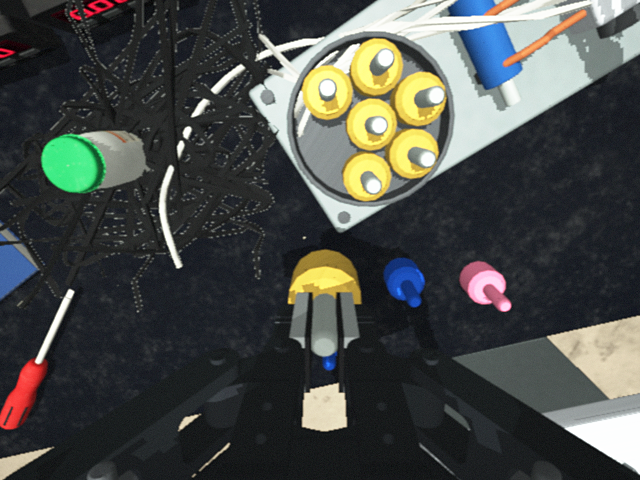

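The first weight stands in its place at (326,87). The last gap is at about (325,130), and the held weight is at (324,275). I'm moving over the gap and lowering.

>>> {"name": "send_rows", "arguments": {
  "commands": [0.5,0,0,0,0,0,1,0.6,0,0,0,0,0,1,0.6,0,0,0,0,0,1,0.36,0,0,0,0,0,1,0,0,0,0,0,0,1]
}}

```text
t: 12.8
tool_pos: [0.5441, 0.1692, 0.2034]
eef_rot: [3.114, -0.417, 0.001]
force: [-1.1, -0.3, -2.3]
finger_gap: 0.0097
gripper_force: 49.3
```

>>> {"name": "send_rows", "arguments": {
  "commands": [0,0,0.6,0,0,0,1,0,0,0.7,0,0,0,1,0,0,0.7,0,0,0,1,0,0,0.6,0,0,0,1,0,0,0,0,0,0,1]
}}

```text
t: 13.22
tool_pos: [0.5386, 0.1697, 0.1211]
eef_rot: [3.112, -0.415, -0.013]
force: [-2.1, -0.0, -1.9]
finger_gap: 0.01
gripper_force: 49.3
```

```bash
python3 - <<'E'
from h import *
ps=[]
for i in range(5):
    s=bot.sense();bot.snapshot("wrist");ps.append(s['tool_pos'])
s['tool_pos']=np.mean(ps,0);print(s['tool_pos'],totool(s,[.5406+.00145,.1708-.0004,.089]))
E
```

```text
[0.54115146 0.16989547 0.12454038] [ 0.0221967  -0.02309032  1.18474452]
```

>>> {"name": "send_rows", "arguments": {
  "commands": [0.02,-0.02,0.1,0,0,0,1,0,0,0.3,0,0,0,1,0,0,0.2,0,0,0,1,0,0,0.15,0,0,0,1,0,0,0,0,0,0,1]
}}

```text
t: 13.88
tool_pos: [0.542, 0.1699, 0.1011]
eef_rot: [3.113, -0.415, -0.004]
force: [-1.1, -0.2, -2.4]
finger_gap: 0.0097
gripper_force: 49.2
```

>>> {"name": "send_rows", "arguments": {
  "commands": [0,0,0.1,0,0,0,1,0,0,0.1,0,0,0,1,0,0,0.07,0,0,0,1,0,0,0.05,0,0,0,1,0,0,0,0,0,0,1]
}}

```text
t: 14.3
tool_pos: [0.543, 0.17, 0.0929]
eef_rot: [3.114, -0.415, -0.001]
force: [-0.7, -0.6, -1.9]
finger_gap: 0.0103
gripper_force: 49.3
```

>>> {"name": "send_rows", "arguments": {
  "commands": [0,0,0.04,0,0,0,1,0,0,0,0,0,0,1]
}}

```text
t: 14.47
tool_pos: [0.5432, 0.17, 0.092]
eef_rot: [3.114, -0.415, -0.0]
force: [-0.4, -1.2, -1.3]
finger_gap: 0.01
gripper_force: 49.3
```

>>> {"name": "send_rows", "arguments": {
  "commands": [0,0,0.04,0,0,0,1,0,0,0,0,0,0,1,0,0,0,0,0,0,1]
}}

```text
t: 14.72
tool_pos: [0.5432, 0.17, 0.0909]
eef_rot: [-3.114, 0.415, 0.0]
force: [-0.1, -0.3, -1.8]
finger_gap: 0.0099
gripper_force: 49.3
```

>>> {"name": "send_rows", "arguments": {
  "commands": [0,0,0.03,0,0,0,1,0,0,0,0,0,0,1,0,0,0,0,0,0,1]
}}

```text
t: 14.97
tool_pos: [0.5434, 0.17, 0.0902]
eef_rot: [-3.114, 0.415, -0.001]
force: [0.5, 0.3, -1.5]
finger_gap: 0.0099
gripper_force: 49.4
```

>>> {"name": "send_rows", "arguments": {
  "commands": [0,0,0.03,0,0,0,1,0,0,0,0,0,0,1,0,0,0,0,0,0,1]
}}

```text
t: 15.22
tool_pos: [0.5437, 0.1701, 0.0901]
eef_rot: [-3.114, 0.415, -0.002]
force: [-1.6, -0.1, 6.1]
finger_gap: 0.0097
gripper_force: 50.1
```

>>> {"name": "send_rows", "arguments": {
  "commands": [0,0,0,0,0,0,0.45,0,0,0,0,0,0,0.45,0,0,0,0,0,0,0.45,0,0,0,0,0,0,0.45]
}}

```text
t: 15.55
tool_pos: [0.5432, 0.1701, 0.089]
eef_rot: [-3.114, 0.415, -0.0]
force: [-0.2, 0.7, -0.1]
finger_gap: 0.0234
gripper_force: 0.0
```

>>> {"name": "send_rows", "arguments": {
  "commands": [0,0,-0.3,0,0,0,0.45,0,0,-0.7,0,0,0,0.45,0,0,-1,0,0,0,0.45,0,0,-1,0,0,0,0.45,0,0,-1,0,0,0,0.45]
}}

```text
t: 15.97
tool_pos: [0.543, 0.17, 0.2109]
eef_rot: [3.114, -0.415, -0.0]
force: [-0.3, 0.5, -0.0]
finger_gap: 0.0238
gripper_force: 0.0
```

>>> {"name": "send_rows", "arguments": {
  "commands": [-0.8,0.5,-0.3,0,0,0,1,-0.8,0.5,-0.3,0,0,0,1,-0.8,0.5,-0.3,0,0,0,1,-0.3,0.4,0,0,0,0,1,0,0,0,0,0,0,1]
}}

```text
t: 16.38
tool_pos: [0.4485, 0.1356, 0.2373]
eef_rot: [3.114, -0.416, 0.002]
force: [1.2, 0.5, -0.6]
finger_gap: 0.0003
gripper_force: 0.0
```

```bash
python3 - <<'E'
from h import *
ps=[];rs=[]
for i in range(6):
    s=bot.sense();d=bot.snapshot("wrist");ps.append(s['tool_pos']);rs.append(R.from_rotvec(s['eef_rot']))
s=dict(tool_pos=np.mean(ps,0),eef_rot=R.concatenate(rs).mean().as_rotvec());print(s)
im=d['image'];h=cv2.cvtColor(im,cv2.COLOR_RGB2HSV);cv2.imwrite("pics/w6.png",im[:,:,::-1]);np.savez("pics/w6.npz",**s,**d)
g=cv2.inRange(h,(0,0,150),(180,70,255));c0=np.array([.548,.1342])
for a in(None,42,102,-18,-78,-138,162):
    o=0 if a is None else .037*np.array([np.cos(np.radians(a)),np.sin(np.radians(a))])
    u=proj(d,np.r_[c0+o,.113],s);w=np.zeros_like(g);cv2.circle(w,tuple(int(i) for i in u.round()),12,255,-1);n,l,st,c=cv2.connectedComponentsWithStats(g&w)
    if n<2: print(a,u,'none');continue
    b=1+np.argmax(st[1:,4]);p=ray(d,c[b],.113,s)[:2];print(a,c[b].round(1),st[b,2:],p.round(4),'centre',(p-o).round(4))
print('red',[(c,a,ray(d,c,.162,s)) for c,a in blobs(im,(0,170,80),(6,255,255),200)])
E
```

```text
{'tool_pos': array([0.45026089, 0.1362199 , 0.23674893]), 'eef_rot': array([-3.11366693e+00,  4.15924204e-01, -1.91504326e-03])}
None [289.1  97.1] [ 15  16 189] [0.5474 0.1338] centre [0.5474 0.1338]
42 [240.6  63.1] [ 16  17 197] [0.5756 0.1585] centre [0.5481 0.1337]
102 [242. 121.] [ 15  15 175] [0.5411 0.1694] centre [0.5488 0.1332]
-18 [290.3  35.9] [ 16  17 204] [0.5824 0.1224] centre [0.5472 0.1338]
-78 [338.1  69.7] [ 17  16 194] [0.555  0.0977] centre [0.5474 0.1339]
-138 [334.8 128. ] [ 15  15 184] [0.5201 0.1091] centre [0.5475 0.1338]
162 [287.9 153. ] [ 15  16 174] [0.5123 0.1452] centre [0.5475 0.1338]
red [(array([  5. , 346.2]), np.int32(350), array([0.44222657, 0.36291904, 0.162     ]))]
```

View pics/w6.png

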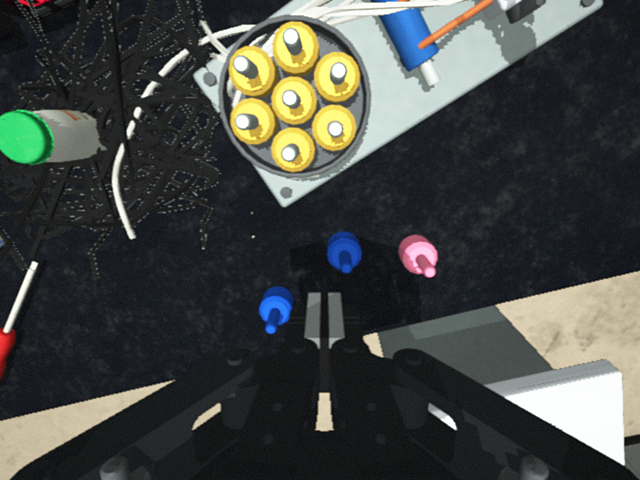

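All seven weights stand upright in the pan. The stem tips form a clean hexagon around (289,97), within 1.5 mm, and the bottle still stands. Next is the lever: I'm moving behind the knob with the fingers shut.

>>> {"name": "send_rows", "arguments": {
  "commands": [0.52,0.81,0,0,0,0,1,0.52,0.81,0,0,0,0,1,0.52,0.81,0,0,0,0,1,0.52,0.81,0,0,0,0,1,0.52,0.81,0,0,0,0,1]
}}

```text
t: 17.1
tool_pos: [0.4942, -0.0025, 0.2357]
eef_rot: [-3.114, 0.415, 0.001]
force: [1.2, 0.5, 0.0]
finger_gap: -0.0003
gripper_force: 0.0
```

>>> {"name": "send_rows", "arguments": {
  "commands": [0.52,0.81,0,0,0,0,1,0.52,0.81,0,0,0,0,1,0.5,0.81,0,0,0,0,1,0,0,0,0,0,-0.056,1,0,0,0,0,0,-0.056,1]
}}

```text
t: 17.52
tool_pos: [0.5197, -0.0857, 0.2353]
eef_rot: [-3.141, 0.061, 0.002]
force: [1.1, 0.4, 0.8]
finger_gap: -0.0
gripper_force: 0.0
```

>>> {"name": "send_rows", "arguments": {
  "commands": [0,0,0,0,0,-0.056,1,0,0,0,0,0,-0.056,1,0,0,0,0,0,-0.056,1,0,0,0,0,0,0,1,0,0,0,0,0,0,1]
}}

```text
t: 17.93
tool_pos: [0.5193, -0.0838, 0.2356]
eef_rot: [-3.108, -0.456, 0.001]
force: [0.0, 0.1, 0.3]
finger_gap: 0.0002
gripper_force: 0.0
```

```bash
python3 - <<'E'
from h import *
for i in range(3): s=bot.sense();d=bot.snapshot("wrist")
im=d['image'];print(s['t'],s['tool_pos'],R.from_rotvec(s['eef_rot']).as_matrix()[:,0])
cv2.imwrite("pics/w7.png",im[:,:,::-1])
for c,a in blobs(im,(0,150,80),(8,255,255),150): q=ray(d,c,.162,s);print(c,a,q,'knob in tool units',totool(s,q))
g=[(c,a) for c,a in blobs(im,(45,120,60),(85,255,255),20)];print(g)
pv=np.array([.605,-.058,.162]);print('pivot in tool',totool(s,pv))
E
```

```text
18.0333 [ 0.51919762 -0.08379915  0.23578294] [ 9.57681203e-01  2.87830745e-01 -4.18739100e-04]
[322.3 154.8] 2364 [ 0.57674228 -0.06614224  0.162     ] knob in tool units [ 2.00741795 -0.01062659  2.45859511]
[(array([299.3,  53.1]), np.int32(187)), (array([344.2,  53.2]), np.int32(205))]
pivot in tool [2.98760034e+00 5.65449653e-04 2.45818046e+00]
```

View pics/w7.png

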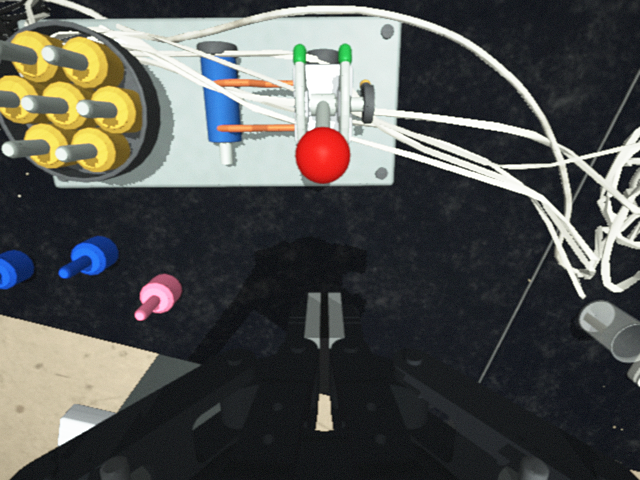

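The knob at (322,155) lies straight ahead along tool x, with the green marks at (299,53) and (344,53). I'll descend and push.

>>> {"name": "send_rows", "arguments": {
  "commands": [0,0,0.8,0,0,0,1,0,0,0.9,0,0,0,1,0,0,0.9,0,0,0,1,0,0,0.55,0,0,0,1,0,0,0,0,0,0,1]
}}

```text
t: 18.5
tool_pos: [0.5163, -0.0828, 0.1375]
eef_rot: [-3.104, -0.458, 0.01]
force: [-1.1, 0.2, -0.9]
finger_gap: -0.0001
gripper_force: 0.0
```

>>> {"name": "send_rows", "arguments": {
  "commands": [0.3,0,0,0,0,0,1,0.3,0,0,0,0,0,1,0.25,0,0,0,0,0,1,0.2,0,0,0,0,0,1,0.2,0,0,0,0,0,1]
}}

```text
t: 18.92
tool_pos: [0.5562, -0.073, 0.1428]
eef_rot: [3.106, 0.462, 0.002]
force: [-3.6, -1.0, 1.8]
finger_gap: -0.0001
gripper_force: 1.3
```

>>> {"name": "send_rows", "arguments": {
  "commands": [0.2,0,0,0,0,0,1,0.2,0,0,0,0,0,1,0.2,0,0,0,0,0,1,0.2,0,0,0,0,0,1,0.2,0,0,0,0,0,1]
}}

```text
t: 19.33
tool_pos: [0.5841, -0.0641, 0.1416]
eef_rot: [-3.107, -0.461, 0.0]
force: [-2.2, -0.3, 0.8]
finger_gap: -0.0
gripper_force: 0.8
```

>>> {"name": "send_rows", "arguments": {
  "commands": [0.15,0,0,0,0,0,1,0.15,0,0,0,0,0,1,0.15,0,0,0,0,0,1,0.15,0,0,0,0,0,1,0.15,0,0,0,0,0,1]
}}

```text
t: 19.75
tool_pos: [0.6049, -0.0577, 0.1414]
eef_rot: [-3.107, -0.461, 0.002]
force: [1.0, 0.6, -0.1]
finger_gap: -0.0
gripper_force: 0.0
```

>>> {"name": "send_rows", "arguments": {
  "commands": [0.15,0,0,0,0,0,1,0.15,0,0,0,0,0,1,0.15,0,0,0,0,0,1,0.15,0,0,0,0,0,1,0,0,0,0,0,0,1]
}}

```text
t: 20.17
tool_pos: [0.6233, -0.0522, 0.1416]
eef_rot: [3.107, 0.462, 0.001]
force: [0.0, -0.8, -1.2]
finger_gap: 0.0001
gripper_force: 0.0
```

>>> {"name": "send_rows", "arguments": {
  "commands": [-0.2,0,0,0,0,0,1,-0.6,0,0,0,0,0,1,-0.8,0,0,0,0,0,1,-0.9,0,0,0,0,0,1,-0.9,0,-0.3,0,0,0,1]
}}

```text
t: 20.58
tool_pos: [0.5219, -0.0818, 0.1488]
eef_rot: [-3.106, -0.462, 0.005]
force: [-0.2, -0.4, -0.2]
finger_gap: 0.0002
gripper_force: 0.0
```

>>> {"name": "send_rows", "arguments": {
  "commands": [-0.3,0,-0.8,0,0,0,1,0,0,-0.9,0,0,0,1,0,0,-0.9,0,0,0,1,0,0,0,0,0,0,1,0,0,0,0,0,0,1]
}}

```text
t: 21.0
tool_pos: [0.5168, -0.0853, 0.2306]
eef_rot: [3.105, 0.461, 0.006]
force: [0.4, 0.1, -0.6]
finger_gap: 0.0001
gripper_force: 0.0
```

```bash
python3 - <<'E'
from h import *
for i in range(3): s=bot.sense();d=bot.snapshot("wrist")
im=d['image'];print(s['t'],s['tool_pos'],s['force'])
e=R.from_rotvec(s['eef_rot']).as_matrix()[:,0]
for c,a in blobs(im,(0,150,80),(8,255,255),150): q=ray(d,c,.151,s);print(c,a,q,'ang',np.arcsin(np.clip((q-[.605,-.058,q[2]])@e/.105,-1,1)))
sc=bot.snapshot("scene")['image']
cv2.imwrite("pics/f.png",np.hstack([cv2.resize(im[:,:,::-1],(400,300)),cv2.resize(sc[150:390,140:460,::-1],(400,300),interpolation=cv2.INTER_CUBIC)]))
E
```

```text
21.1 [ 0.51537016 -0.08460788  0.22783286] [-0.0527435  -0.0641606   0.45352088]
[322.6   6.4] 583 [ 0.6444926  -0.04519439  0.151     ] ang 0.4064249043585537
```

View pics/f.png

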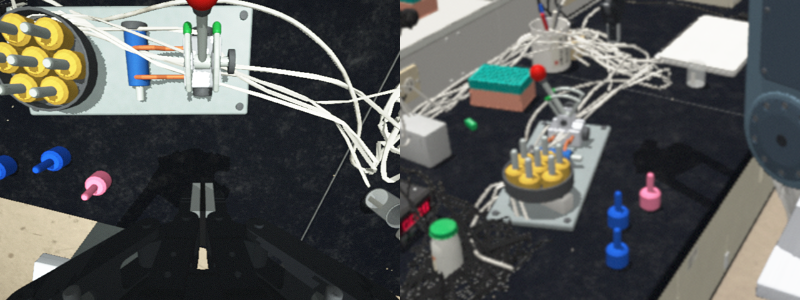

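The knob has swung past the green marks and stays there with nothing touching it. All seven weights are packed, and the bottle and beaker are upright. I'll do one numeric check of the lever angle, then hand in.

```bash
python3 - <<'E'
from h import *
d=bot.snapshot("scene");k=[c for c,a in blobs(d['image'],(0,170,100),(6,255,255),60) if 330<c[0]<390 and 180<c[1]<240]
q=ray(d,k[0],.152,None);a=(q-[.605,-.058,.152])@[.958,.287,0]/.105;print(k,q,a,np.arcsin(min(a,1)))
if a>.42: print(bot.job_done())
E
```

```text
Traceback (most recent call last):
IndexError: list index out of range
```

```bash
python3 - <<'E'
from h import *
d=bot.snapshot("scene");k=[c for c,a in blobs(d['image'],(0,170,100),(6,255,255),60) if 230<c[0]<280 and 190<c[1]<230]
q=ray(d,k[0],.152,None);a=(q-[.605,-.058,.152])@[.958,.287,0]/.105;print(k,q,a,np.arcsin(min(a,1)))
if a>.42: print(bot.job_done())
E
```

```text
[array([249.8, 207.8])] [ 0.65886395 -0.04534129  0.152     ] 0.526044921460425 0.5539433059750953
the job is handed in; nothing more can be done
None
```

The job is handed in: all seven weights stand upright in the pan, the lever measured about 0.55 rad (inside the 0.53–0.60 float notch) with the arm clear of it, and the bottle and beaker are upright and untouched.

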